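Tip a fresh filter cassette up into a bench air filter unit

TASK

The fresh blue-framed filter cassette lies on the sloping sill of the white air filter unit. Tip it up on its inner edge against the unit until it stands flush on the seal face and the orange sprung catch has snapped down in front of its top edge; do not disturb the used black cassette or the tape roll on the bench.

Things in the scene. Friction and masses are not known exactly. Their poses are not given: they have to be found in the camera images.
- loading_frame: fixed sill and seal face of the unit, square to each other, leaning back 10 degrees. Origin: middle of the line where they meet, 30 mm above the bench. x into the unit, square to the seal face (10 degrees down); y to the unit's left; z up the seal face. Grey sill: plane z = 0 from x = 0 to -80 mm, 196 mm wide. Seal face: plane x = 0, 214 mm wide, 108 mm high. Place and yaw vary.
- filter_unit: the whole white unit, fixed to the bench; origin on the bench below the origin of the loading frame, x into the unit, y left, z up. Housing 214 mm wide and 136 mm high, behind the seal face. On the sill against the seal face stand two side guides, 40 mm long, 14 mm high, inner sides 160 mm apart, between which the cassette lies.
- cassette: fresh filter cassette: rigid panel, blue frame, white pleats, 110 (x) x 150 (y) x 12 mm (z), 0.10 to 0.20 kg, origin at its centre. Starts flat on the sill, z up, its +x edge (foot) nearest the seal face, 5 to 11 mm from it. Home: its +z face on the seal face, foot edge on the sill, centre at (-6, 0, 55) mm in the loading frame; it leans back 10 degrees and stays up by itself.
- cassette_lip (a point): middle of the cassette's -x edge, half way through its 12 mm thickness (the outer edge at the start, the top edge when it stands). At the start this edge overhangs the free end of the sill by 35 to 41 mm, its underside about 50 mm above the bench, with open space below.
- catch (a joint): orange sprung catch, 32 mm wide, over the middle of the seal face; hinge angle in rad: 0 = down (rest), positive = nose lifted, at most 0.6. The top edge of the cassette, pushed towards the seal face, runs under its sloping front, lifts it about 0.1 rad, and it snaps down when the cassette is flush. This takes some 2 to 8 N on the upper part of the cassette; the robot need not touch the catch.
- catch_nose (a point): lower end of the catch's nose, mid-width: when down, 15.5 mm in front of the seal face and 104 mm up it, so it hangs 6 mm over the top edge of a cassette that is home, with 1.5 mm of play. The sloping front of the catch reaches out to 39 mm from the seal face, its top 119 mm above the sill.
- old_cassette: used cassette with a black frame and grey pleats, same size, origin at its centre, lying flat on the bench; leave it alone
- tape_roll: roll of brown tape, 92 mm across, 48 mm high, origin under its centre; leave it alone
Things that resemble listed ones, but are neither listed nor needed, are in the scene too. Leave any purple or yellow look-alike of the cassette alone.

How it is judged:
At the end, for the whole second after the job is handed in: The fresh cassette stands on the sill flush with the seal face (within 0.06 rad; centre 0 to 9.5 mm in front of it, 50 to 60 mm above the sill, within 10 mm of the middle), at rest, with the catch down again in front of its top edge (within 0.04 rad of rest) (angle between the z axis of cassette and the x axis of loading_frame, either way round below 0.06 rad and x of cassette in the frame of loading_frame between -0.0095 and 0 m and z of cassette in the frame of loading_frame between 0.05 and 0.06 m and y of cassette in the frame of loading_frame between -0.01 and 0.01 m and value of joint catch below 0.04 rad and linear speed of cassette below 0.02 m/s); the robot touches nothing.
It fails at once if the used cassette is moved by more than 15 mm (distance of old_cassette from where it was at the start of the episode above 0.015 m).
It fails at once if the tape roll is moved by more than 15 mm (distance of tape_roll from where it was at the start of the episode above 0.015 m).
It also fails if it takes over 32 s, if anything falls off the work surface, if the arm or the gripper's body presses on something with over 40 N, if the wrist force passes 120 N, or if a joint passes its speed limit or range.

ROBOT

A 6-joint arm with a two-finger parallel gripper is mounted at the origin on a cart in front of the work surface, level with it; the furniture and walls round the work are solid. World frame = base frame: x ahead of the robot, y to its left, z up, the work surface at z = 0. Lengths are in m, angles in rad, forces in N, time in s.
With the tool pointing down it reaches from about 0.275 to 0.725 m from the base axis. Payload 5.6 kg.
Tool frame: the origin (TCP) lies on the centre line of the jaws, within the pads' length; the fingertips stand bot.tcp_to_tips ahead of it and the grasp point (between the pads) lies 5 mm behind it (bot.tcp_to_tips is the distance from the TCP to the fingertips, in m); z points along the fingers, y is the line along which they close (so a half turn about z gives the same grasp; the last joint's range is limited). The gripper opens to 85 mm and grips with 20 to 120 N. Pads are 22 mm wide; open, the fingers measure 114 mm over their backs; the gripper's body (76 mm by 85 mm) begins 54 mm behind the grasp point. The pads swing forward as they close: fully open they stand 13 mm farther back than shut.
Start: joints at [0.285, 0.255, 0.108, 0, -1.424, -0.285], TCP at [0.55, 0, 0.245] pointing down, gripper open.
Joint ranges: [-2.95, 2.95], [-1.21, 1.97], [-1.09, 1.5], [-2.87, 1.71], [-2.94, -0.07], [-3.05, 3.05]. Speed limits (rad/s): [2.57, 2.57, 3.14, 3.14, 3.14, 3.14].

INTERFACE

Orientations are given as a 3x3 rotation matrix whose columns are the frame's x, y, z axes.
In Python, from bench import bot gives the robot as it stands.
- The arm moves only by the tool move_arm, never from a script. Its argument "deltas" is a list of rows, each a list of 3 entries, a list of its own where there are three numbers: the finger opening in mm, from 0 to 85.4, then the shift along the tool's x, y, z each as a share of 500 mm, from -1 to 1, then the turn, a rotation vector about the tool's x, y, z each as a share of pi rad, from -1 to 1. In form: [[jaw, [tx, ty, tz], [ax, ay, az]], ...]. A call has 1 to 12 rows; each row is the pose to reach, as a shift and turn from the pose commanded when the call began, along the tool's axes at that moment, turning the shorter way round; what a row does not reach only later rows make up. A row lasts 1/10 s, in which the tool goes at most 50 mm and 8.59 degrees, less where a joint would pass 70% of its speed; a pose out of reach is approached as far as the arm can. A call with a number of a shift or a turn outside -1 to 1 is refused whole. A call with a gripper value outside its range is refused whole. The fingers move at their own pace and stop on an object; "squeeze" is the grip in N (left out, the last holds). Time passes only in rows, so rows that repeat a pose let the fingers close. It gives the time, the measured TCP pose, the force, the opening and the grip force at its end, in the units of the state.
- bot.observe(): the state, without advancing time (a new reading comes with each control period).
- bot.read_camera(name): name is "scene" or "side" or "wrist"; returns the picture (480x640x3 uint8, red, green, blue); there is no depth.
- bot.camera_params(name): a dict with "mtx" (3x3 intrinsics, pixels), "R" (3x3) and "t" (3): a world point X has camera coordinates R X + t; the wrist camera has in their place "hand_eye" (4x4, takes a point from camera to tool coordinates, whose origin is the TCP and whose axes are the flange's). Camera axes: x right, y down, z forward; pixel columns grow to the right and rows downward; lengths in m; the calibration is good to about 2 mm. A picture is of the moment at which its call begins: read the wrist's pose just before it. camera_params takes no time and is no camera call.
- bot.sign_off(): hands the job in; it is judged then, once.
The state is a dict: "t": time; "joint_pos": joint angles; "qd": joint speeds; "tau": joint torques, N m; "tool_pos": TCP position; "ee_rot": TCP orientation; "wrist_force": force on the tool from outside, world axes, zero at the start; "moment": the same for the moment, N m; "opening": finger opening in m; "grasp_force": force on a finger pad.
Only numpy, scipy, OpenCV 4.12 (cv2) and the standard library are available. Lean on these libraries where they do the work, as an engineer would, in place of code of your own. Each camera call takes 0.05 s, during which the arm holds its last target. There are 200 camera calls.

## Working session

There is one attempt and no reset: what is moved stays moved. The work goes in short steps, Python scripts to look and compute and a tool call to move; the robot and the scene stay as the last step left them, time stands still between calls to the robot, and variables do not carry over. Pictures are saved under pics/ and viewed, at most 14 in all, crops included, and the job is handed in when it is done.

Besides the shell and the picture viewer there is one more tool, called by a JSON object that holds its "method" and its "body". move_arm: Moves the arm, as the interface text tells. Shift numbers are shares of 500 mm and turn numbers shares of pi rad, none past 1 either way. Its arguments: {"type":"object","properties":{"deltas":{"type":"array"},"squeeze":{"type":"number"}},"required":["deltas"]}

```bash
mkdir -p pics; ls; python3 - <<'E'
from bench import bot
import cv2,numpy as np
for n in ("scene","side"):
    im=bot.read_camera(n); cv2.imwrite(f"pics/{n}0.png",im[:,:,::-1]); p=bot.camera_params(n); print(n,{k:np.round(v,3).tolist() for k,v in p.items()})
o=bot.observe(); print(o['t'],o['tool_pos'],np.round(o['ee_rot'],3).tolist(),bot.tcp_to_tips)
print(np.round(bot.camera_params('wrist')['hand_eye'],3).tolist())
E
```

```text
pics
scene {'mtx': [[525.246, 0.0, 315.04], [0.0, 525.246, 234.132], [0.0, 0.0, 1.0]], 'R': [[0.561, -0.827, 0.018], [-0.595, -0.419, -0.686], [0.575, 0.374, -0.727]], 't': [-0.204, 0.453, 1.276]}
side {'mtx': [[474.957, 0.0, 319.148], [0.0, 474.957, 229.945], [0.0, 0.0, 1.0]], 'R': [[0.99, -0.139, 0.003], [-0.066, -0.49, -0.869], [0.123, 0.861, -0.494]], 't': [-0.541, 0.191, 1.277]}
0.1 [5.49578992e-01 3.96087759e-05 2.44466170e-01] [[-0.0, -1.0, -0.002], [-1.0, 0.0, -0.0], [0.0, 0.002, -1.0]] 0.014
[[-0.001, -0.96, -0.279, 0.07], [1.0, -0.001, -0.0, 0.001], [-0.0, -0.279, 0.96, -0.127], [0.0, 0.0, 0.0, 1.0]]
```

View pics/scene0.png

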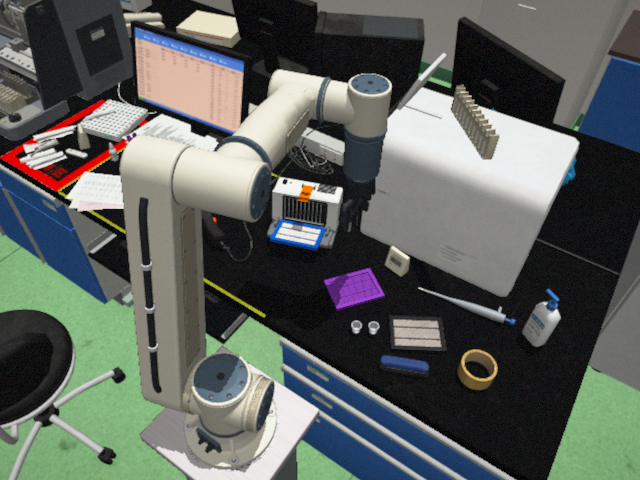

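View pics/side0.png

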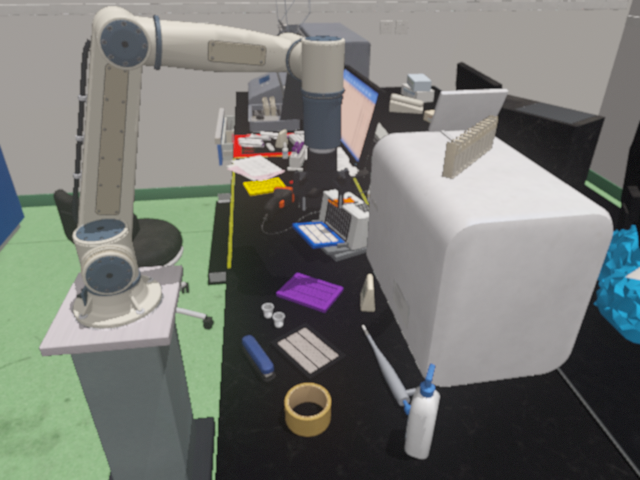

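The scene view shows the white unit with its orange catch at about (305,190) and the blue cassette at (300,235). In the side view they are at about (345,210) and (318,234). The black cassette is at (417,333) and the tape at (478,370), both clear of the work. Next I triangulate the blue corners.

```bash
cat > h.py <<'E'
from bench import bot
import cv2,numpy as np
def ray(n,uv,st=None):
    p=bot.camera_params(n); d=np.linalg.inv(p['mtx'])@np.r_[uv,1.]
    if n=='wrist':
        st=st or bot.observe(); H=np.array(p['hand_eye']); R=np.array(st['ee_rot'])
        return R@H[:3,3]+np.array(st['tool_pos']), R@H[:3,:3]@d
    R=np.array(p['R']); return -R.T@np.array(p['t']), R.T@d
def tri(rays):
    A=0;b=0
    for o,d in rays:
        d=d/np.linalg.norm(d); P=np.eye(3)-np.outer(d,d); A=A+P; b=b+P@o
    x=np.linalg.solve(A,b); return x,[np.linalg.norm(np.cross(x-o,d/np.linalg.norm(d))) for o,d in rays]
def mask(im,kind):
    h=cv2.cvtColor(im,cv2.COLOR_RGB2HSV)
    lo,hi={'blue':((100,120,60),(118,255,255)),'orange':((3,170,120),(17,255,255))}[kind]
    return cv2.inRange(h,lo,hi)
def blobs(im,kind,mn=30):
    c,_=cv2.findContours(mask(im,kind),cv2.RETR_EXTERNAL,cv2.CHAIN_APPROX_NONE)
    return sorted([k for k in c if cv2.contourArea(k)>mn],key=cv2.contourArea,reverse=True)
def quad(c):
    h=cv2.convexHull(c); return cv2.approxPolyN(h,4,ensure_convex=True).reshape(-1,2).astype(float)
E
python3 - <<'E'
from h import *
out=[]
for n,(x,y) in (("scene",(305,220)),("side",(330,220))):
    im=cv2.imread(f"pics/{n}0.png")[:,:,::-1].copy()
    for k in('blue','orange'):
        for c in blobs(im,k,8):
            m=c.reshape(-1,2).mean(0)
            if abs(m-[x,y]).max()<60: print(n,k,cv2.contourArea(c),m.round(1),quad(c).tolist())
    out.append(cv2.resize(im[y-50:y+50,x-50:x+50],(400,400),interpolation=cv2.INTER_CUBIC))
cv2.imwrite("pics/crop.png",np.hstack(out)[:,:,::-1])
E
```

```text
scene blue 1129.5 [297.6 234.3] [[326.0, 227.0], [317.0, 251.0], [268.0, 241.0], [280.0, 218.0]]
scene orange 132.5 [304.9 193.6] [[313.0, 186.0], [308.0, 201.0], [296.0, 201.0], [303.0, 186.0]]
side blue 830.5 [317.  233.8] [[347.0, 243.0], [312.0, 249.0], [288.0, 223.0], [321.0, 220.0]]
side orange 23.0 [333.7 202. ] [[337.0, 200.0], [337.0, 205.0], [334.0, 205.0], [328.0, 200.0]]
side orange 22.5 [347.8 200.3] [[353.0, 201.0], [344.0, 203.0], [343.0, 200.0], [349.0, 197.0]]
side orange 19.0 [281.4 203.1] [[283.0, 200.0], [283.0, 205.0], [281.0, 208.0], [278.0, 200.0]]
side orange 13.0 [283.  187.5] [[291.0, 189.0], [274.0, 189.0], [276.0, 187.0], [291.0, 186.0]]
```

View pics/crop.png

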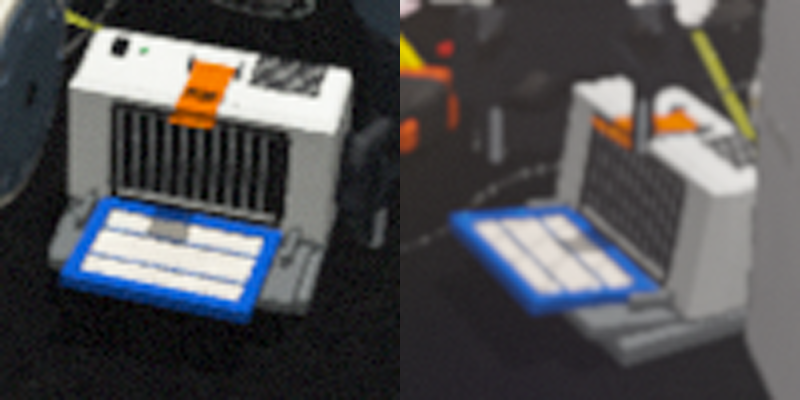

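The crop shows the cassette lying between the guides. Its outer edge is at scene (268,241)-(317,251) and side (288,223)-(312,249). The catch is down.

```bash
python3 - <<'E'
from h import *
S=dict(OL=(268,239),OR=(317,249),IR=(326,227),IL=(280,218))
D=dict(OL=(288,222),OR=(312,247),IR=(346,243),IL=(321,220))
P={}
for k in S:
    x,e=tri([ray('scene',S[k]),ray('side',D[k])]); P[k]=x; print(k,x.round(4),np.round(e,4))
d=lambda a,b:np.linalg.norm(P[a]-P[b]).round(4)
print(d('OL','OR'),d('IL','IR'),d('OL','IL'),d('OR','IR'))
a=(P['IL']+P['IR']-P['OL']-P['OR'])/2; b=(P['OL']+P['IL']-P['OR']-P['IR'])/2
print(np.degrees(np.arctan2(a[1],a[0])),np.degrees(np.arctan2(-b[0],b[1])),'slope',np.degrees(np.arctan2(a[2],np.hypot(*a[:2]))))
print('c',sum(P.values())/4)
E
```

```text
OL [0.4804 0.2535 0.0687] [0.0006 0.0006]
OR [0.5408 0.1143 0.0558] [0.0005 0.0005]
IR [0.6512 0.1534 0.0364] [0.0005 0.0005]
IL [0.5924 0.2925 0.0463] [0.0014 0.0014]
0.1523 0.1513 0.1207 0.1188
19.33736711711292 23.180646659036572 slope -10.060643582707032
c [0.56622935 0.20343986 0.05182912]
```

{"method": "move_arm", "body": {"deltas": [[85,[-0.34,0.1,-0.05],[0,0,0.383]],[85,[-0.34,0.1,-0.05],[0,0,0.383]],[85,[-0.34,0.1,-0.05],[0,0,0.383]],[85,[-0.34,0.1,-0.05],[0,0,0.383]],[85,[-0.34,0.1,-0.05],[0,0,0.383]],[85,[-0.34,0.1,-0.05],[0,0,0.383]],[85,[-0.34,0.1,-0.05],[0,0,0.383]],[85,[-0.34,0.1,-0.05],[0,0,0.383]],[85,[-0.34,0.1,-0.05],[0,0,0.383]],[85,[-0.34,0.1,-0.05],[0,0,0.383]]]}}

```text
t: 1.1
tool_pos: [0.4998, 0.17, 0.2698]
ee_rot: [[-0.933, -0.359, -0.001], [-0.359, 0.933, -0.0], [0.001, 0.0, -1.0]]
wrist_force: [-0.5, 0.5, -0.5]
opening: 0.0851
grasp_force: 0.0
```

```bash
python3 - <<'E'
from h import *
o=bot.observe(); im=bot.read_camera('wrist'); cv2.imwrite("pics/w1.png",im[:,:,::-1])
print(o['t'],o['tool_pos'],np.round(o['ee_rot'],3).tolist(),o['joint_pos'],np.linalg.norm(o['qd']))
np.savez('w1.npz',p=o['tool_pos'],R=o['ee_rot'])
for k in('blue','orange'):
  for c in blobs(im,k,100): print(k,cv2.contourArea(c),quad(c).tolist())
E
```

```text
1.1 [0.49976302 0.17000519 0.26982869] [[-0.933, -0.359, -0.001], [-0.359, 0.933, -0.0], [0.001, 0.0, -1.0]] [ 6.24525077e-01  2.05707051e-01  1.05865297e-01 -2.82023546e-04
 -1.47188881e+00 -1.82807048e+00] 0.0665570638184999
blue 16452.5 [[425.0, 239.0], [408.0, 343.0], [258.0, 340.0], [250.0, 235.0]]
orange 919.5 [[358.0, 400.0], [354.0, 423.0], [314.0, 422.0], [311.0, 400.0]]
orange 404.0 [[623.0, 285.0], [636.0, 314.0], [603.0, 292.0], [603.0, 276.0]]
```

View pics/w1.png

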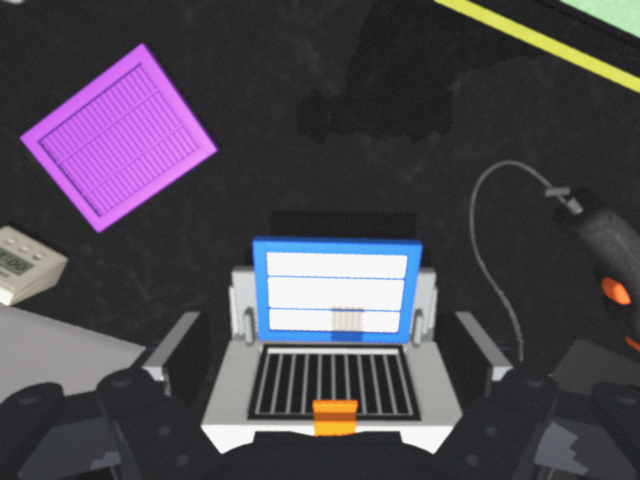

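The wrist view shows the cassette corners at OR(253,237), OL(422,239), IL(408,343) and IR(258,340). It sits central between the guides at x≈247 and x≈420, with the catch nose at y≈400.

```bash
python3 - <<'E'
from h import *
z=np.load('w1.npz'); st=dict(tool_pos=z['p'],ee_rot=z['R'])
S=dict(OL=(268,239),OR=(317,249),IR=(326,227),IL=(280,218))
D=dict(OL=(288,222),OR=(312,247),IR=(346,243),IL=(321,220))
W=dict(OR=(253,238),OL=(422,240),IL=(408,343),IR=(258,340))
P={}
for k in S:
    x,e=tri([ray('scene',S[k]),ray('side',D[k]),ray('wrist',W[k],st),ray('wrist',W[k],st)]); P[k]=x; print(k,x.round(4),np.round(e,4))
d=lambda a,b:np.linalg.norm(P[a]-P[b]).round(4)
print(d('OL','OR'),d('IL','IR'),d('OL','IL'),d('OR','IR'))
b=(P['OL']+P['IL']-P['OR']-P['IR'])/2; print('yaw',np.degrees(np.arctan2(-b[0],b[1])))
def onz(n,uv,zz):
    o,dd=ray(n,uv,st); return o+dd*(zz-o[2])/dd[2]
A=lambda a,b:np.degrees(np.arctan2(-(a-b)[0],(a-b)[1]))
for l,(p,q,zz) in dict(out=(W['OL'],W['OR'],.068),inn=(W['IL'],W['IR'],.046),top=((463,428),(203,423),.136)).items():
    p,q=onz('wrist',p,zz),onz('wrist',q,zz); print(l,p.round(4),q.round(4),np.linalg.norm(p-q).round(4),A(p,q))
for k,uv in dict(guideR=(248,330),guideL=(419,330),catchR=(314,400),catchL=(357,400)).items(): print(k,onz('wrist',uv,.05 if 'g' in k else .14).round(4))
E
```

```text
OL [0.4838 0.254  0.0677] [0.0027 0.003  0.0027 0.0027]
OR [0.5411 0.1157 0.0547] [0.0012 0.0004 0.0005 0.0005]
IR [0.6491 0.1526 0.0362] [0.0014 0.0026 0.002  0.002 ]
IL [0.5916 0.2921 0.0464] [0.0008 0.0021 0.0007 0.0007]
0.1503 0.1512 0.1163 0.1156
yaw 22.462825187600725
out [0.4863 0.2534 0.068 ] [0.5366 0.1173 0.068 ] 0.1452 20.274026054795172
inn [0.591  0.2921 0.046 ] [0.641  0.1523 0.046 ] 0.1485 19.682378498001675
top [0.6035 0.3259 0.136 ] [0.6724 0.1329 0.136 ] 0.2048 19.632882407720658
guideR [0.6318 0.1398 0.05  ]
guideL [0.5725 0.2946 0.05  ]
catchR [0.6185 0.206  0.14  ]
catchL [0.6068 0.2365 0.14  ]
```

{"method": "move_arm", "body": {"deltas": [[85,[0.115,0.02,0.05],[0,-0.1,0.003]],[85,[0.115,0.02,0.15],[0,-0.2,0.005]],[85,[0.115,0.02,0.25],[0,-0.25,0.0056]],[85,[0.115,0.02,0.35],[0,-0.25,0.0056]],[85,[0.115,0.02,0.35],[0,-0.25,0.0056]],[85,[0.115,0.02,0.35],[0,-0.25,0.0056]],[85,[0.115,0.02,0.35],[0,-0.25,0.0056]],[85,[0.115,0.02,0.35],[0,-0.25,0.0056]],[85,[0.115,0.02,0.35],[0,-0.25,0.0056]]]}}

```text
t: 2.05
tool_pos: [0.4999, 0.1102, 0.2005]
ee_rot: [[-0.689, -0.312, 0.655], [-0.341, 0.936, 0.087], [-0.64, -0.163, -0.751]]
wrist_force: [1.4, -1.1, 2.1]
opening: 0.0848
grasp_force: 0.0
```

```bash
cat >> h.py <<'E'
O=np.array([.621,.2235,.03]); U=np.array([np.cos(np.radians(20)),np.sin(np.radians(20)),0]); V=np.array([-U[1],U[0],0]); K=np.array([0,0,1.])
def where(o=None):  # s,lateral,h (mm) of TCP, and tool z in (u,v,k)
    o=o or bot.observe(); p=np.array(o['tool_pos'])-O*[1,1,0]; B=np.array([U,V,K])
    print('t',round(o['t'],2),'s,l,h',(B@p*1e3).round(1),'Z',(B@np.array(o['ee_rot'])).round(3).tolist(),'F',(B@np.array(o['wrist_force'])).round(1),'q',np.round(o['joint_pos'],2))
def goto(s,l,h,a):  # shares for pose: tool pitched a deg below horizontal, y=V
    from scipy.spatial.transform import Rotation as Ro
    o=bot.observe(); R=np.array(o['ee_rot']); p=O*[1,1,0]+U*s/1e3+V*l/1e3+K*h/1e3
    c,d=np.cos(np.radians(a)),np.sin(np.radians(a)); Z=c*U-d*K; G=np.array([np.cross(V,Z),V,Z]).T
    print((s,l,h,a),(R.T@(p-o['tool_pos'])/.5).round(4).tolist(),(Ro.from_matrix(R.T@G).as_rotvec()/np.pi).round(4).tolist())
E
python3 - <<'E'
from h import *
where()
im=bot.read_camera('side'); cv2.imwrite("pics/s2.png",cv2.resize(im[130:280,220:420],(800,600),interpolation=cv2.INTER_CUBIC)[:,:,::-1])
goto(-165,0,30,45);goto(-124,0,26,45); goto(-100,0,60,45)
E
```

```text
t 2.05 s,l,h [-152.6  -65.1  200.5] Z [[-0.764, 0.027, 0.645], [-0.085, 0.986, -0.142], [-0.64, -0.163, -0.751]] F [ 0.9 -1.5  2.1] q [ 0.35 -0.19 -1.03  1.45 -0.14 -2.94]
(-165, 0, 30, 45) [0.221, 0.1828, 0.2227] [-0.0442, -0.0262, 0.0316]
(-124, 0, 26, 45) [0.1635, 0.1858, 0.2816] [-0.0442, -0.0262, 0.0316]
(-100, 0, 60, 45) [0.0834, 0.1754, 0.2615] [-0.0442, -0.0262, 0.0316]
```

View pics/s2.png

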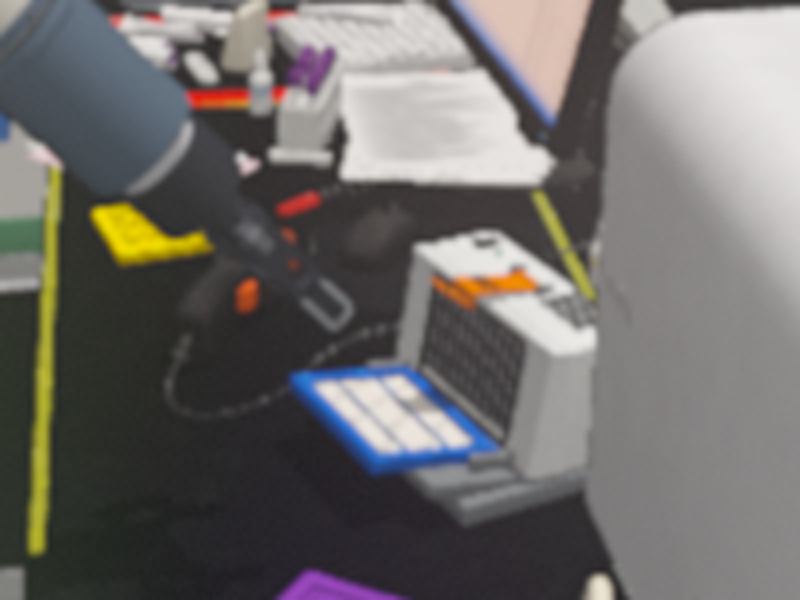

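The arm ran into its elbow and wrist limits: j3 ≈ -1.09 and j5 ≈ -0.07. The cassette is untouched, with its lip at crop (295,375)-(375,465). I'll fit a small kinematic model from the joint readings and poses so I can plan reachable tilts.

```bash
cat > kin.py <<'E'
import numpy as np
from scipy.optimize import least_squares
from scipy.spatial.transform import Rotation as Ro
Y=lambda a:Ro.from_euler('y',a).as_matrix(); Zr=lambda a:Ro.from_euler('z',a).as_matrix(); X=lambda a:Ro.from_euler('x',a).as_matrix()
def fk(q,p):
    d1,a1,e,L2,a3,L3,L6=p
    R=Zr(q[0]); P=np.array([0,0,d1])+R@[a1,e,0]
    R=R@Y(q[1]); P=P+R@[0,0,L2]
    R=R@Y(-q[2]); P=P+R@[L3,0,a3]
    R=R@X(S4*q[3]); R=R@Y(-q[4]); P=P+R@[L6,0,0]
    R=R@X(S6*q[5]); return P,R
S4=S6=1
# tool frame: z along local x ; constant offset C
E
python3 - <<'E'
import kin; from kin import *
from bench import bot
o=bot.observe()
Q=[[0.285,0.255,0.108,0,-1.424,-0.285],[.624525,.205707,.105865,-.000282,-1.471889,-1.82807],list(o['joint_pos'])]
T=[[.55,0,.245],[.49976,.17,.26983],list(o['tool_pos'])]
RR=[np.array([[0,-1,0],[-1,0,0],[0,0,-1.]]),np.array([[-0.933,-0.359,-0.001],[-0.359,0.933,0],[0.001,0,-1.0]]),np.array(o['ee_rot'])]
best=None
for s4 in(1,-1):
  for s6 in (1,-1):
    kin.S4,kin.S6=s4,s6; p0=[.35,0.05,-.15,.4,.03,.4,.25]
    f=lambda p:np.concatenate([fk(q,p)[0]-t for q,t in zip(Q,T)]+[1e-3*(p-np.array(p0))])
    r=least_squares(f,p0); print(s4,s6,r.x.round(3),r.fun[:9].round(4))
    Cs=[fk(q,r.x)[1].T@R for q,R in zip(Q,RR)]
    print([np.degrees(Ro.from_matrix(Cs[0].T@C).magnitude()).round(2) for C in Cs], Cs[0].round(2).tolist())
E
```

```text
1 1 [ 0.451 -0.003 -0.154  0.592 -0.077  0.397  0.645] [-0.0001  0.0002  0.      0.0001 -0.0002 -0.      0.     -0.     -0.    ]
[np.float64(0.0), np.float64(176.82), np.float64(136.67)] [[0.0, 0.0, 1.0], [-0.84, 0.54, -0.0], [-0.54, -0.84, 0.0]]
1 -1 [ 0.451 -0.003 -0.154  0.592 -0.077  0.397  0.645] [-0.0001  0.0002  0.      0.0001 -0.0002 -0.      0.     -0.     -0.    ]
[np.float64(0.0), np.float64(0.05), np.float64(168.2)] [[0.0, 0.0, 1.0], [-1.0, 0.0, 0.0], [0.0, -1.0, 0.0]]
-1 1 [-0.854  0.82  -0.152  0.042  0.432 -0.369 -0.597] [-0.      0.0026  0.0202 -0.0013  0.0015 -0.019   0.001  -0.0044 -0.0012]
[np.float64(0.0), np.float64(176.82), np.float64(55.69)] [[0.0, 0.0, 1.0], [-0.84, 0.54, -0.0], [-0.54, -0.84, 0.0]]
-1 -1 [-0.854  0.82  -0.152  0.042  0.432 -0.369 -0.597] [-0.      0.0026  0.0202 -0.0013  0.0015 -0.019   0.001  -0.0044 -0.0012]
[np.float64(0.0), np.float64(0.02), np.float64(0.01)] [[0.0, 0.0, 1.0], [-1.0, 0.0, 0.0], [0.0, -1.0, 0.0]]
```

```bash
cat > kin.py <<'E'
import numpy as np, json, os
from scipy.optimize import least_squares
from scipy.spatial.transform import Rotation as Ro
Y=lambda a:Ro.from_euler('y',a).as_matrix(); Zr=lambda a:Ro.from_euler('z',a).as_matrix(); X=lambda a:Ro.from_euler('x',a).as_matrix()
C=np.array([[0,0,1.],[-1,0,0],[0,-1,0]])
def fk(q,p):
    d1,a1,e,L2,a3,L3,L6,e2=p
    R=Zr(q[0]); P=np.array([0,0,d1])+R@[a1,e,0]
    R=R@Y(q[1]); P=P+R@[0,0,L2]
    R=R@Y(-q[2]); P=P+R@[L3,0,a3]
    R=R@X(-q[3]); P=P+R@[0,e2,0]
    R=R@Y(-q[4]); P=P+R@[L6,0,0]
    return P,R@X(-q[5])@C
data=[([0.285,0.255,0.108,0,-1.424,-0.285],[.55,0,.245]),([.624525,.205707,.105865,-.000282,-1.471889,-1.82807],[.49976,.17,.26983])]
def add():
    from bench import bot
    o=bot.observe(); L=load(); L.append([list(map(float,o['joint_pos'])),list(map(float,o['tool_pos']))]); json.dump(L,open('k.json','w'))
def load(): return json.load(open('k.json')) if os.path.exists('k.json') else []
def fit():
    D=data+load(); best=None
    rng=np.random.default_rng(0); lo=np.array([.1,-.1,-.3,.2,-.15,.2,.1,-.3]); hi=np.array([.6,.2,.3,.7,.15,.7,.5,.3])
    for _ in range(20):
        p0=rng.uniform(lo,hi); pm=np.array([.35,0,0,.4,0,.4,.25,-.15])
        r=least_squares(lambda p:np.concatenate([fk(q,p)[0]-t for q,t in D]+[2e-3*(p-pm)]),p0,bounds=(lo,hi))
        if best is None or r.cost<best.cost: best=r
    return best.x,best.fun[:3*len(D)]
E
python3 - <<'E'
from kin import *
add(); p,r=fit(); print(p.round(3),r.round(4))
E
```

```text
[ 0.154 -0.006  0.001  0.524 -0.003  0.406  0.355 -0.156] [-0.0001  0.0001 -0.      0.0001 -0.0001  0.      0.     -0.      0.    ]
```

```bash
cat >> kin.py <<'E'
lim=np.array([[-2.95,2.95],[-1.21,1.97],[-1.09,1.5],[-2.87,1.71],[-2.94,-0.07],[-3.05,3.05]])
def ik(p,P,R,q0):
    f=lambda q:np.concatenate([(fk(q,p)[0]-P)*5,(fk(q,p)[1]-R).ravel()])
    r=least_squares(f,np.clip(q0,lim[:,0]+.001,lim[:,1]-.001),bounds=(lim[:,0],lim[:,1])); return r.x,np.abs(r.fun).max()
def pose(s,l,h,a,yaw=20):
    O=np.array([.621,.2235,0]);c=np.radians(20);U=np.array([np.cos(c),np.sin(c),0]);V=np.array([-U[1],U[0],0]);K=np.array([0,0,1.])
    P=O+(U*s+V*l+K*h)/1e3
    c=np.radians(yaw);u=np.array([np.cos(c),np.sin(c),0]);v=np.array([-u[1],u[0],0]);a=np.radians(a);Z=np.cos(a)*u-np.sin(a)*K
    return P,np.array([np.cross(v,Z),v,Z]).T
E
python3 - <<'E'
from kin import *
p,_=fit(); q0=[.62,.2,.1,0,-1.4,-1.83]
for s,h in((-150,60),(-122,25),(-100,70),(-60,110),(-30,110)):
    for a in (45,55,65,75):
        q,e=ik(p,*pose(s,0,h,a),q0); print(s,h,a,q.round(2),'%.3f'%e)
E
```

```text
-150 60 45 [ 0.26  0.1  -0.63 -1.7  -0.07  0.19] 0.045
-150 60 55 [ 0.52  0.05 -1.01  1.09 -0.07 -2.82] 0.106
-150 60 65 [ 0.62  0.1  -0.96  0.87 -0.15 -2.69] 0.000
-150 60 75 [ 0.72  0.17 -0.61  0.18 -0.55 -2.08] 0.000
-122 25 45 [ 0.25  0.21 -0.57 -1.73 -0.07  0.23] 0.011
-122 25 55 [ 0.57  0.22 -0.67 -0.37 -0.07 -1.38] 0.137
-122 25 65 [ 0.52  0.21 -0.93  1.06 -0.07 -2.79] 0.030
-122 25 75 [ 0.69  0.27 -0.59  0.19 -0.46 -2.08] 0.000
-100 70 45 [ 0.25  0.17 -0.55 -1.75 -0.07  0.24] 0.062
-100 70 55 [ 0.53  0.13 -0.9   0.99 -0.07 -2.71] 0.092
-100 70 65 [ 0.67  0.17 -0.76  0.55 -0.26 -2.4 ] 0.000
-100 70 75 [ 0.68  0.25 -0.47  0.14 -0.62 -2.01] 0.000
-60 110 45 [ 0.17  0.17 -0.54 -2.2  -0.07  0.75] 0.102
-60 110 55 [ 0.48  0.13 -0.85  1.18 -0.07 -2.86] 0.037
-60 110 65 [ 0.68  0.19 -0.55  0.32 -0.44 -2.16] 0.000
-60 110 75 [ 0.65  0.27 -0.3   0.11 -0.75 -1.95] 0.000
-30 110 45 [ 0.52  0.2  -0.49 -0.51 -0.07 -1.19] 0.148
-30 110 55 [ 0.48  0.18 -0.79  1.16 -0.07 -2.84] 0.032
-30 110 65 [ 0.66  0.24 -0.46  0.29 -0.46 -2.11] 0.000
-30 110 75 [ 0.63  0.32 -0.22  0.1  -0.78 -1.92] 0.000
```

```bash
cat > path.py <<'E'
from kin import *
def tcp(th,a,b=18,dl=8,push=0):
    th=np.radians(th); w=np.radians(a-10); t=np.array([np.cos(w),-np.sin(w)]); n=np.array([np.sin(w),np.cos(w)])
    if th<=w: P=np.array([-12*np.sin(th)-110*np.cos(th),110*np.sin(th)])-11*n+b*t
    else:
        D=110-b-dl; P=np.array([-12*np.sin(th)-D*np.cos(th),D*np.sin(th)])-11*n-dl*t
    P=P+push*n; c,s=np.cos(np.radians(10)),np.sin(np.radians(10))
    return c*P[0]+s*P[1], 30-s*P[0]+c*P[1]
E
python3 - <<'E'
from path import *; import h
p,_=fit(); q0=[.62,.2,.1,0,-1.4,-1.83]
for s,hh,a in((-165,150,80),(-150,150,80),(-150,32,78),(-150,32,75)):
    q,e=ik(p,*pose(s,0,hh,a),q0); print(s,hh,a,q.round(2),'%.3f'%e)
for th,a in ((0,75),(15,75),(30,74),(45,72),(60,70),(75,68),(90,66)):
    s,hh=tcp(th,a); q,e=ik(p,*pose(s,0,hh,a),q0); print(th,a,round(s,1),round(hh,1),q.round(2),'%.3f'%e)
h.goto(-150,0,150,80)
E
```

```text
-165 150 80 [ 0.71  0.09 -0.39  0.08 -0.93 -1.97] 0.000
-150 150 80 [ 0.69  0.12 -0.35  0.07 -0.94 -1.95] 0.000
-150 32 78 [ 0.7   0.24 -0.58  0.14 -0.56 -2.03] 0.000
-150 32 75 [ 0.71  0.22 -0.66  0.21 -0.46 -2.11] 0.000
0 75 -114.3 28.9 [ 0.68  0.28 -0.57  0.18 -0.48 -2.06] 0.000
15 75 -108.7 56.8 [ 0.68  0.25 -0.51  0.16 -0.57 -2.03] 0.000
30 74 -95.8 81.4 [ 0.68  0.23 -0.46  0.15 -0.62 -2.01] 0.000
45 72 -76.3 101.1 [ 0.67  0.23 -0.42  0.17 -0.63 -2.01] 0.000
60 70 -52.0 114.5 [ 0.66  0.24 -0.39  0.18 -0.62 -2.01] 0.000
75 68 -31.9 119.0 [ 0.65  0.25 -0.37  0.2  -0.59 -2.03] 0.000
90 66 -10.5 117.6 [ 0.65  0.28 -0.37  0.24 -0.54 -2.05] 0.000
(-150, 0, 150, 80) [0.0449, 0.143, 0.0618] [-0.0522, 0.1678, 0.0171]
```

{"method": "move_arm", "body": {"deltas": [[85,[0.045,0.143,0.062],[-0.052,0.168,0.017]],[85,[0.045,0.143,0.062],[-0.052,0.168,0.017]],[85,[0.045,0.143,0.062],[-0.052,0.168,0.017]],[85,[0.045,0.143,0.062],[-0.052,0.168,0.017]],[85,[0.045,0.143,0.062],[-0.052,0.168,0.017]],[85,[0.045,0.143,0.062],[-0.052,0.168,0.017]],[85,[0.045,0.143,0.062],[-0.052,0.168,0.017]],[85,[0.045,0.143,0.062],[-0.052,0.168,0.017]],[85,[0.045,0.143,0.062],[-0.052,0.168,0.017]],[85,[0.045,0.143,0.062],[-0.052,0.168,0.017]],[85,[0.045,0.143,0.062],[-0.052,0.168,0.017]],[85,[0.045,0.143,0.062],[-0.052,0.168,0.017]]]}}

```text
t: 3.3
tool_pos: [0.4823, 0.1719, 0.1513]
ee_rot: [[-0.929, -0.334, 0.162], [-0.327, 0.943, 0.065], [-0.174, 0.007, -0.985]]
wrist_force: [-0.2, -0.2, -0.7]
opening: 0.0847
grasp_force: 0.0
```

```bash
python3 - <<'E'
from h import *
import kin
where(); kin.add(); p,r=kin.fit(); print(p.round(3),r.round(4)[-3:])
goto(-150,0,150,80);goto(-150,0,100,76);goto(-150,0,50,75);goto(-150,0,28,75);goto(-135,0,28,75)
E
```

```text
t 3.3 s,l,h [-147.9   -1.   151.3] Z [[-0.985, 0.009, 0.174], [0.01, 1.0, 0.006], [-0.174, 0.007, -0.985]] F [-0.2 -0.1 -0.7] q [ 0.69  0.12 -0.35  0.06 -0.94 -1.95]
[ 0.148  0.    -0.     0.521  0.     0.4    0.348 -0.154] [ 0.0001 -0.     -0.    ]
(-150, 0, 150, 80) [0.0046, 0.002, 0.0019] [0.0018, 0.0001, -0.0032]
(-150, 0, 100, 76) [0.022, 0.0013, 0.1004] [0.0017, -0.0221, -0.0033]
(-150, 0, 50, 75) [0.0394, 0.0005, 0.1989] [0.0017, -0.0277, -0.0033]
(-150, 0, 28, 75) [0.047, 0.0002, 0.2422] [0.0017, -0.0277, -0.0033]
(-135, 0, 28, 75) [0.0175, 0.0005, 0.2474] [0.0017, -0.0277, -0.0033]
```

{"method": "move_arm", "body": {"deltas": [[85,[0.022,0.001,0.1],[0.002,-0.022,-0.003]],[85,[0.039,0.001,0.199],[0.002,-0.028,-0.003]],[85,[0.047,0,0.242],[0.002,-0.028,-0.003]],[85,[0.047,0,0.242],[0.002,-0.028,-0.003]],[85,[0.0175,0.0005,0.247],[0.002,-0.028,-0.003]],[85,[0.0175,0.0005,0.247],[0.002,-0.028,-0.003]],[85,[0.0175,0.0005,0.247],[0.002,-0.028,-0.003]]]}}

```text
t: 4.0
tool_pos: [0.4957, 0.1783, 0.0298]
ee_rot: [[-0.907, -0.34, 0.246], [-0.328, 0.94, 0.089], [-0.262, 0.0, -0.965]]
wrist_force: [0.2, -0.3, -0.0]
opening: 0.0849
grasp_force: 0.0
```

```bash
python3 - <<'E'
from h import *
from path import tcp
where()
im=bot.read_camera('side'); a=cv2.resize(im[160:280,270:390],(400,400),interpolation=cv2.INTER_CUBIC)
im=bot.read_camera('wrist'); cv2.imwrite("pics/s3.png",np.hstack([a,cv2.resize(im[:,80:560],(400,400))])[:,:,::-1])
goto(-128,0,28.5,75)
for th,a in ((0,75),(4,75),(8,75),(12,75),(16,75),(20,75),(25,75)):
    s,hh=tcp(th,a); goto(round(s,1),0,round(hh,1),a)
E
```

```text
t 4.0 s,l,h [-133.3    0.4   29.8] Z [[-0.965, 0.002, 0.262], [0.002, 1.0, -0.0], [-0.262, 0.0, -0.965]] F [ 0.1 -0.4 -0. ] q [ 0.7   0.25 -0.63  0.21 -0.45 -2.1 ]
(-128, 0, 28.5, 75) [-0.0116, -0.0003, 0.0046] [-0.0002, 0.0007, -0.0006]
(np.float64(-114.3), 0, np.float64(28.9), 75) [-0.0382, -0.0002, 0.011] [-0.0002, 0.0007, -0.0006]
(np.float64(-113.5), 0, np.float64(36.5), 75) [-0.0437, -0.0002, -0.0032] [-0.0002, 0.0007, -0.0006]
(np.float64(-112.2), 0, np.float64(44.0), 75) [-0.0502, -0.0002, -0.017] [-0.0002, 0.0007, -0.0006]
(np.float64(-110.4), 0, np.float64(51.4), 75) [-0.0575, -0.0002, -0.0304] [-0.0002, 0.0007, -0.0006]
(np.float64(-108.1), 0, np.float64(58.6), 75) [-0.0657, -0.0002, -0.0431] [-0.0002, 0.0007, -0.0006]
(np.float64(-105.3), 0, np.float64(65.5), 75) [-0.0747, -0.0002, -0.0549] [-0.0002, 0.0007, -0.0006]
(np.float64(-101.1), 0, np.float64(73.7), 75) [-0.0871, -0.0002, -0.0686] [-0.0002, 0.0007, -0.0006]
```

View pics/s3.png

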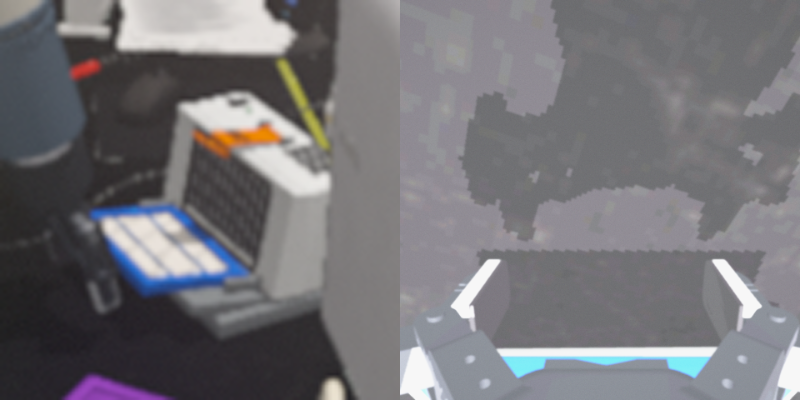

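The fingers are just outside the lip, straddling its middle, with tips below the panel (side crop tips at (105,300)). Next I push the foot in to the seal.

{"method": "move_arm", "body": {"deltas": [[85,[-0.01,0,0.004],[0,0,0]],[85,[-0.02,0,0.007],[0,0,0]],[85,[-0.028,0,0.009],[0,0,0]],[85,[-0.034,0,0.01],[0,0,0]],[85,[-0.038,0,0.011],[0,0,0]]]}}

```text
t: 4.6
tool_pos: [0.5135, 0.1843, 0.0277]
ee_rot: [[-0.908, -0.34, 0.244], [-0.329, 0.94, 0.088], [-0.259, -0.001, -0.966]]
wrist_force: [-0.2, 0.8, -0.4]
opening: 0.0849
grasp_force: 0.1
```

```bash
python3 - <<'E'
from h import *
from path import tcp
where()
for th,a in ((0,75),(4,75),(8,75),(12,75),(16,75),(20,75),(25,75),(30,75)):
    s,hh=tcp(th,a); goto(round(s,1),0,round(hh,1),a)
E
```

```text
t 4.6 s,l,h [-1.144e+02 -1.000e-01  2.770e+01] Z [[-0.966, 0.002, 0.259], [0.002, 1.0, -0.001], [-0.259, -0.001, -0.966]] F [ 0.1  0.8 -0.4] q [ 0.68  0.28 -0.58  0.19 -0.47 -2.07]
(np.float64(-114.3), 0, np.float64(28.9), 75) [-0.0008, 0.0001, -0.0023] [-0.0003, 0.0002, -0.0005]
(np.float64(-113.5), 0, np.float64(36.5), 75) [-0.0063, 0.0001, -0.0166] [-0.0003, 0.0002, -0.0005]
(np.float64(-112.2), 0, np.float64(44.0), 75) [-0.0127, 0.0001, -0.0304] [-0.0003, 0.0002, -0.0005]
(np.float64(-110.4), 0, np.float64(51.4), 75) [-0.02, 0.0001, -0.0438] [-0.0003, 0.0002, -0.0005]
(np.float64(-108.1), 0, np.float64(58.6), 75) [-0.0282, 0.0001, -0.0565] [-0.0003, 0.0002, -0.0005]
(np.float64(-105.3), 0, np.float64(65.5), 75) [-0.0372, 0.0001, -0.0683] [-0.0003, 0.0002, -0.0005]
(np.float64(-101.1), 0, np.float64(73.7), 75) [-0.0495, 0.0001, -0.082] [-0.0003, 0.0002, -0.0005]
(np.float64(-96.1), 0, np.float64(81.5), 75) [-0.0632, 0.0001, -0.0945] [-0.0003, 0.0002, -0.0005]
```

{"method": "move_arm", "body": {"deltas": [[85,[-0.004,0,0],[0,0,0]],[85,[-0.008,0,0],[0,0,0]],[85,[-0.012,0,0],[0,0,0]],[85,[-0.012,0,0],[0,0,0]]]}}

```text
t: 5.0
tool_pos: [0.5168, 0.1846, 0.0281]
ee_rot: [[-0.909, -0.34, 0.24], [-0.329, 0.941, 0.085], [-0.255, -0.002, -0.967]]
wrist_force: [-6.0, -2.4, 1.3]
opening: 0.085
grasp_force: 2.9
```

```bash
python3 - <<'E'
from h import *
where()
im=bot.read_camera('side'); a=cv2.resize(im[160:280,270:390],(400,400),interpolation=cv2.INTER_CUBIC)
im=bot.read_camera('scene'); b=cv2.resize(im[170:270,250:350],(400,400),interpolation=cv2.INTER_CUBIC)
cv2.imwrite("pics/s4.png",np.hstack([a,b])[:,:,::-1])
E
```

```text
t 5.0 s,l,h [-111.2   -0.9   28.1] Z [[-0.967, 0.002, 0.255], [0.002, 1.0, -0.003], [-0.255, -0.002, -0.967]] F [-6.4 -0.2  1.3] q [ 0.68  0.29 -0.56  0.18 -0.48 -2.06]
```

View pics/s4.png

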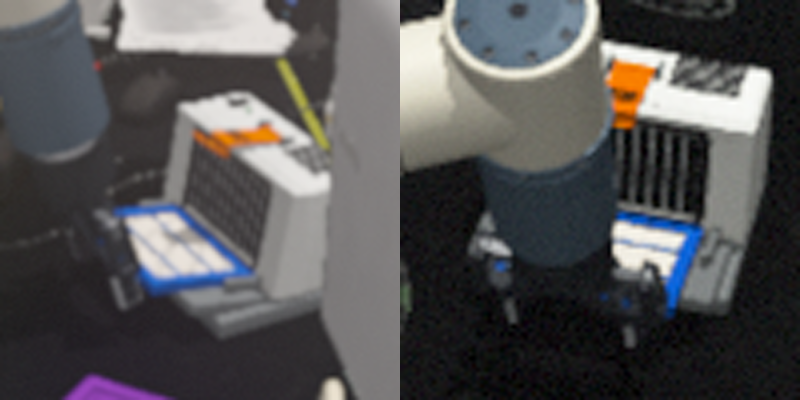

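The foot is now on the seal at 6 N of push, and the lip rests against the fingers. Next is the first part of the lifting arc.

```bash
cat >> path.py <<'E'
def rows(cmd,lst,off):  # cmd=(s,h,a) commanded; shares relative to it
    s0,h0,a0=cmd; a0=np.radians(a0); x=np.array([-np.sin(a0),-np.cos(a0)]); z=np.array([np.cos(a0),-np.sin(a0)])
    for th,a in lst:
        s,h=tcp(th,a); d=np.array([s+off-s0,h-h0]); print(th,a,round(s+off,1),round(h,1),(x@d/500).round(4),(z@d/500).round(4),'ay',round((a-np.degrees(a0))/180,4))
E
python3 - <<'E'
from path import *
rows((-108.6,29.5,75),[(2,75),(5,75),(8,75),(12,75),(16,75),(20,75),(24,75),(28,75),(32,75),(36,75)],4)
E
```

```text
2 75 -110.0 32.7 0.001 -0.0069 ay 0.0
5 75 -109.2 38.4 -0.0034 -0.0176 ay 0.0
8 75 -108.2 44.0 -0.0083 -0.0279 ay 0.0
12 75 -106.4 51.4 -0.0156 -0.0412 ay 0.0
16 75 -104.1 58.6 -0.0238 -0.0538 ay 0.0
20 75 -101.3 65.5 -0.0328 -0.0657 ay 0.0
24 75 -98.0 72.1 -0.0426 -0.0768 ay 0.0
28 75 -94.2 78.5 -0.0532 -0.0871 ay 0.0
32 75 -90.0 84.5 -0.0644 -0.0966 ay 0.0
36 75 -85.3 90.1 -0.0763 -0.1051 ay 0.0
```

{"method": "move_arm", "body": {"deltas": [[85,[0,0,-0.007],[0,0,0]],[85,[-0.003,0,-0.018],[0,0,0]],[85,[-0.008,0,-0.028],[0,0,0]],[85,[-0.012,0,-0.035],[0,0,0]],[85,[-0.016,0,-0.041],[0,0,0]],[85,[-0.02,0,-0.048],[0,0,0]],[85,[-0.024,0,-0.054],[0,0,0]],[85,[-0.033,0,-0.066],[0,0,0]],[85,[-0.033,0,-0.066],[0,0,0]]]}}

```text
t: 6.0
tool_pos: [0.5274, 0.19, 0.0674]
ee_rot: [[-0.907, -0.341, 0.248], [-0.329, 0.94, 0.09], [-0.264, 0.0, -0.965]]
wrist_force: [-1.3, -1.6, 0.8]
opening: 0.0852
grasp_force: 1.1
```

```bash
python3 - <<'E'
from h import *
where()
im=bot.read_camera('side'); a=cv2.resize(im[160:280,270:390],(400,400),interpolation=cv2.INTER_CUBIC)
im=bot.read_camera('wrist'); b=cv2.resize(im[:,80:560],(400,400))
cv2.imwrite("pics/s5.png",np.hstack([a,b])[:,:,::-1])
E
```

```text
t 6.0 s,l,h [-99.4   0.6  67.4] Z [[-0.965, 0.001, 0.264], [0.001, 1.0, 0.0], [-0.264, 0.0, -0.965]] F [-1.7 -1.   0.8] q [ 0.68  0.25 -0.48  0.15 -0.59 -2.02]
```

View pics/s5.png

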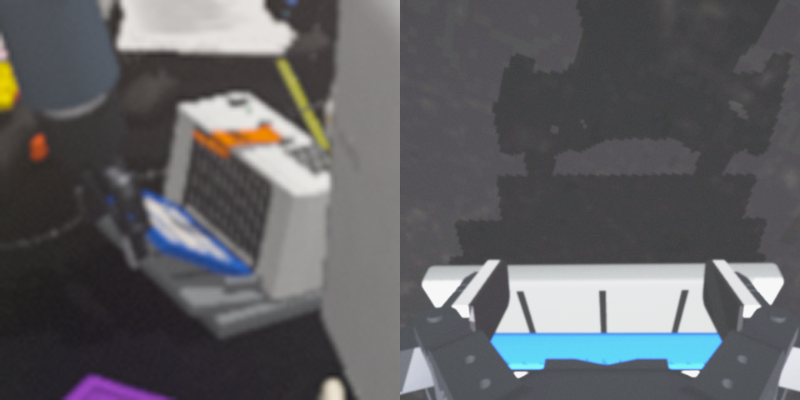

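The cassette lifts as planned: in the side crop the panel is tilted up (lip near (150,200)) with the fingers under it. I continue the arc.

```bash
python3 - <<'E'
from path import *
rows((-101.3,65.5,75),[(24,75),(29,75),(34,74),(39,74),(44,73),(49,72),(54,71),(59,70),(64,69),(69,68)],4)
E
```

```text
24 75 -98.0 72.1 -0.0099 -0.0111 ay 0.0
29 75 -93.2 80.0 -0.0232 -0.0238 ay 0.0
34 74 -87.3 87.2 -0.0382 -0.0348 ay -0.0056
39 74 -81.2 94.0 -0.0535 -0.0447 ay -0.0056
44 73 -74.1 100.0 -0.0704 -0.0526 ay -0.0111
49 72 -66.5 105.3 -0.0879 -0.0589 ay -0.0167
54 71 -58.3 110.0 -0.106 -0.0636 ay -0.0222
59 70 -49.7 113.8 -0.1246 -0.0666 ay -0.0278
64 69 -42.9 116.1 -0.139 -0.0676 ay -0.0333
69 68 -36.3 117.7 -0.1527 -0.0672 ay -0.0389
```

{"method": "move_arm", "body": {"deltas": [[85,[-0.01,0,-0.011],[0,0,0]],[85,[-0.023,0,-0.024],[0,0,0]],[85,[-0.038,0,-0.035],[0,-0.006,0]],[85,[-0.054,0,-0.045],[0,-0.006,0]],[85,[-0.07,0,-0.053],[0,-0.011,0]],[85,[-0.088,0,-0.059],[0,-0.017,0]],[85,[-0.106,0,-0.064],[0,-0.022,0]],[85,[-0.115,0,-0.065],[0,-0.025,0]],[85,[-0.115,0,-0.065],[0,-0.025,0]]]}}

```text
t: 7.0
tool_pos: [0.5702, 0.2049, 0.1118]
ee_rot: [[-0.886, -0.34, 0.315], [-0.321, 0.94, 0.114], [-0.335, -0.001, -0.942]]
wrist_force: [-0.4, -0.5, -0.0]
opening: 0.085
grasp_force: 0.1
```

```bash
python3 - <<'E'
from h import *
where()
im=bot.read_camera('side'); a=cv2.resize(im[160:280,270:390],(400,400),interpolation=cv2.INTER_CUBIC)
im=bot.read_camera('wrist'); b=cv2.resize(im[:,80:560],(400,400))
cv2.imwrite("pics/s6.png",np.hstack([a,b])[:,:,::-1])
E
```

```text
t 7.0 s,l,h [-5.410e+01 -1.000e-01  1.118e+02] Z [[-0.942, 0.002, 0.335], [0.002, 1.0, -0.001], [-0.335, -0.001, -0.942]] F [-0.5 -0.4 -0. ] q [ 0.66  0.24 -0.39  0.18 -0.62 -2.01]
```

View pics/s6.png

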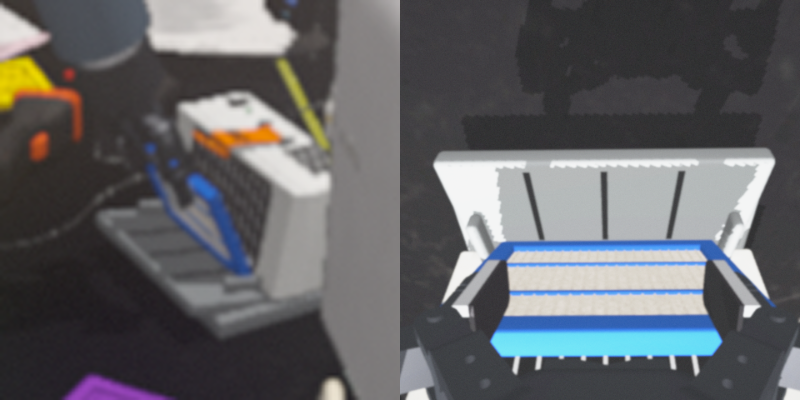

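The panel stands at about 55° and follows evenly, central between the guides. I continue to near upright.

```bash
python3 - <<'E'
from path import *
rows((-54,111.8,70.4),[(60,70),(65,69),(69,68),(73,67),(77,66),(81,66),(85,66),(88,66),(90,66)],4)
p,_=fit(); q,e=ik(p,*pose(0,0,116,66),[.66,.24,-.39,.18,-.62,-2.01]); print(q.round(2),e)
E
```

```text
60 70 -48.0 114.5 -0.013 -0.0011 ay -0.0022
65 69 -41.6 116.6 -0.0266 -0.0006 ay -0.0078
69 68 -36.3 117.7 -0.0374 0.0008 ay -0.0133
73 67 -30.8 118.4 -0.0482 0.0031 ay -0.0189
77 66 -25.2 118.7 -0.0589 0.0062 ay -0.0244
81 66 -19.5 118.9 -0.0697 0.0098 ay -0.0244
85 66 -13.8 118.6 -0.0804 0.0142 ay -0.0244
88 66 -9.4 118.1 -0.0882 0.018 ay -0.0244
90 66 -6.5 117.6 -0.0934 0.0208 ay -0.0244
[ 0.64  0.3  -0.34  0.23 -0.54 -2.03] 1.3322676295501878e-14
```

{"method": "move_arm", "body": {"deltas": [[85,[-0.013,0,-0.001],[0,-0.002,0]],[85,[-0.02,0,-0.001],[0,-0.005,0]],[85,[-0.027,0,-0.001],[0,-0.008,0]],[85,[-0.037,0,0.001],[0,-0.013,0]],[85,[-0.048,0,0.003],[0,-0.019,0]],[85,[-0.054,0,0.005],[0,-0.024,0]],[85,[-0.059,0,0.006],[0,-0.024,0]],[85,[-0.065,0,0.008],[0,-0.024,0]],[85,[-0.07,0,0.01],[0,-0.024,0]],[85,[-0.07,0,0.01],[0,-0.024,0]]]}}

```text
t: 8.1
tool_pos: [0.6026, 0.2166, 0.1186]
ee_rot: [[-0.86, -0.34, 0.38], [-0.311, 0.94, 0.137], [-0.404, -0.001, -0.915]]
wrist_force: [-2.4, -1.1, 0.7]
opening: 0.0851
grasp_force: 1.3
```

```bash
python3 - <<'E'
from h import *
where()
im=bot.read_camera('side'); a=cv2.resize(im[160:280,270:390],(400,400),interpolation=cv2.INTER_CUBIC)
im=bot.read_camera('wrist'); b=cv2.resize(im[:,80:560],(400,400))
cv2.imwrite("pics/s7.png",np.hstack([a,b])[:,:,::-1])
E
```

```text
t 8.1 s,l,h [-19.7  -0.2 118.6] Z [[-0.915, 0.002, 0.404], [0.001, 1.0, -0.001], [-0.404, -0.001, -0.915]] F [-2.7 -0.2  0.7] q [ 0.65  0.26 -0.39  0.24 -0.53 -2.06]
```

View pics/s7.png

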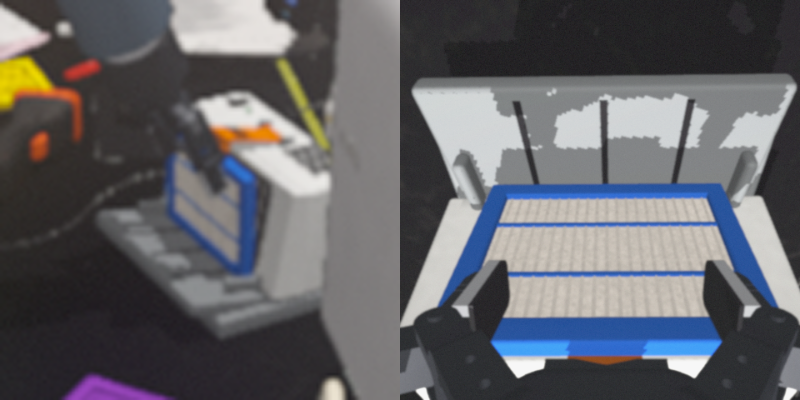

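The cassette is nearly upright, with its top edge under the catch front (orange visible at (605,358)). Now the push through the catch.

{"method": "move_arm", "body": {"deltas": [[85,[-0.005,0,0.003],[0,0,0]],[85,[-0.01,0,0.006],[0,0,0]],[85,[-0.014,0,0.008],[0,0,0]],[85,[-0.018,0,0.01],[0,0,0]],[85,[-0.018,0,0.01],[0,0,0]]]}}

```text
t: 8.7
tool_pos: [0.6127, 0.2204, 0.118]
ee_rot: [[-0.86, -0.34, 0.381], [-0.311, 0.94, 0.138], [-0.405, -0.0, -0.914]]
wrist_force: [-0.4, 0.1, -0.1]
opening: 0.0848
grasp_force: 0.0
```

```bash
python3 -c "
from h import *
where()"
```

```text
t 8.7 s,l,h [ -8.8  -0.  118. ] Z [[-0.914, 0.002, 0.405], [0.001, 1.0, -0.001], [-0.405, -0.0, -0.914]] F [-0.3  0.2 -0.1] q [ 0.64  0.28 -0.36  0.23 -0.54 -2.04]
```

{"method": "move_arm", "body": {"deltas": [[85,[-0.004,0,0.002],[0,0,0]],[85,[-0.008,0,0.004],[0,0,0]],[85,[-0.012,0,0.006],[0,0,0]],[85,[-0.012,0,0.006],[0,0,0]]]}}

```text
t: 9.1
tool_pos: [0.6187, 0.2226, 0.1176]
ee_rot: [[-0.86, -0.34, 0.381], [-0.311, 0.94, 0.137], [-0.405, -0.0, -0.914]]
wrist_force: [-1.3, -1.7, 0.4]
opening: 0.0853
grasp_force: 0.6
```

{"method": "move_arm", "body": {"deltas": [[85,[-0.004,0,0.002],[0,0,0]],[85,[-0.008,0,0.004],[0,0,0]],[85,[-0.012,0,0.006],[0,0,0]],[85,[-0.012,0,0.006],[0,0,0]]]}}

```text
t: 9.5
tool_pos: [0.6198, 0.2228, 0.1171]
ee_rot: [[-0.863, -0.341, 0.374], [-0.313, 0.94, 0.134], [-0.397, -0.002, -0.918]]
wrist_force: [-37.4, -6.5, 24.7]
opening: 0.085
grasp_force: 20.7
```

```bash
python3 - <<'E'
from h import *
where()
im=bot.read_camera('side'); a=cv2.resize(im[180:260,310:390],(400,400),interpolation=cv2.INTER_CUBIC)
im=bot.read_camera('wrist'); b=cv2.resize(im[:,80:560],(400,400))
cv2.imwrite("pics/s8.png",np.hstack([a,b])[:,:,::-1])
E
```

```text
t 9.5 s,l,h [ -1.4  -0.2 117.1] Z [[-0.918, 0.002, 0.397], [0.001, 1.0, -0.002], [-0.397, -0.002, -0.918]] F [-37.4   6.6  24.7] q [ 0.64  0.3  -0.33  0.22 -0.56 -2.03]
```

View pics/s8.png

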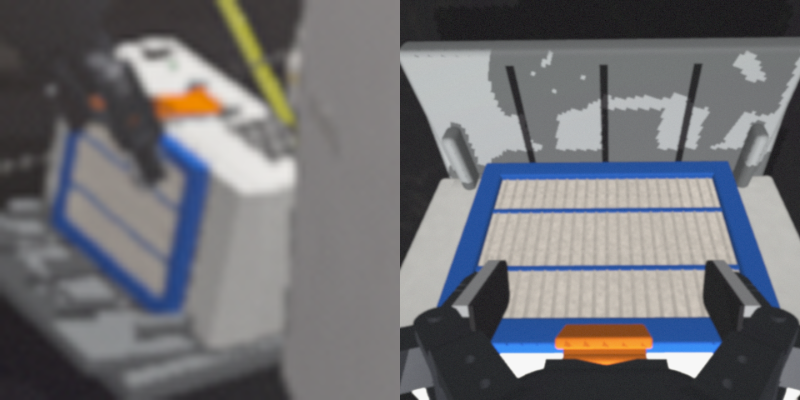

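The cassette is flush, and the catch nose hangs in front of its top edge (orange over blue at (605,335)). Now I back off.

{"method": "move_arm", "body": {"deltas": [[85,[0.02,0,-0.01],[0,0,0]],[85,[0.06,0,-0.03],[0,0,0]],[85,[0.12,0,-0.06],[0,0,0]],[85,[0.18,0,-0.1],[0,0,0]],[85,[0.18,0,-0.1],[0,0,0]],[85,[0.18,0,-0.1],[0,0,0]]]}}

```text
t: 10.2
tool_pos: [0.5284, 0.1901, 0.1276]
ee_rot: [[-0.859, -0.341, 0.382], [-0.312, 0.94, 0.139], [-0.407, 0.0, -0.914]]
wrist_force: [0.0, 0.6, 0.2]
opening: 0.0847
grasp_force: 0.0
```

```bash
python3 - <<'E'
from h import *
where()
im=bot.read_camera('wrist'); b=cv2.resize(im,(480,360))
im=bot.read_camera('side'); a=cv2.resize(im[170:260,300:380],(320,360),interpolation=cv2.INTER_CUBIC)
cv2.imwrite("pics/s9.png",np.hstack([a,b])[:,:,::-1])
E
```

```text
t 10.2 s,l,h [-98.4   0.3 127.6] Z [[-0.914, 0.001, 0.407], [0.001, 1.0, -0.0], [-0.407, 0.0, -0.914]] F [0.2 0.6 0.2] q [ 0.7   0.11 -0.58  0.3  -0.5  -2.16]
```

View pics/s9.png

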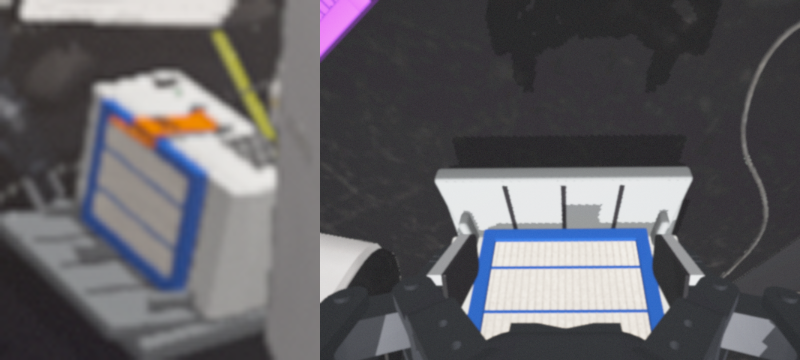

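The cassette stands flush and central, the catch is down over its top edge, and the gripper is clear. Handing in.

```bash
python3 -c "
from bench import bot
print(bot.sign_off())"
```

```text
the job is handed in; nothing more can be done
None
```

I handed the job in at about 10 s: the fresh cassette stands flush on the seal face with the catch down in front of its top edge, judged from the last camera pictures, as sign-off returned no verdict. The wrist force peaked at about 45 N on the last push, and the arm never went near the used cassette or the tape roll.

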